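# Lids back on the washed vessels

### The arm

A 6-joint arm with a two-finger parallel gripper is mounted at the origin on the work surface. World frame = base frame: x ahead of the robot, y to its left, z up, the work surface at z = 0. Lengths are in m, angles in rad, forces in N, time in s.
With the tool pointing down it reaches from about 0.35 to 0.85 m from the base axis. Payload 8.1 kg.
Tool frame: the origin (TCP) lies on the centre line of the jaws, within the pads' length; the fingertips stand 25 mm ahead of it and the grasp point (between the pads) lies 6 mm ahead of it (robot.tip_reach is the z of the fingertips in the tool frame, in m); z points along the fingers, y is the direction in which the jaws open and shut (so a half turn about z gives the same grasp; the last joint's range is limited). The gripper opens to 93 mm and grips with 3 to 60 N. Pads are 15 mm wide; open, the fingers measure 128 mm over their backs; the gripper's body (75 mm by 188 mm) begins 65 mm behind the grasp point.
Start: joints at [-1.36, 0.13, 1.488, -0, 1.523, -0.085], TCP at [0.175, -0.574, 0.244] pointing down, gripper open.
Joint ranges: [-2.96, 2.96], [-0.89, 2.26], [0.02, 2.5], [-1.34, 4.48], [0, 2.73], [-2.66, 2.66]. Speed limits (rad/s): [2.39, 2.39, 2.79, 3.14, 3.14, 3.14].

### API

Orientations are given as a 3x3 rotation matrix whose columns are the frame's x, y, z axes.
In Python, from rig import robot, sensors, vision gives the robot as it stands. Calls block until the motion is done:
- robot.movep(position, orientation): joint-space move of the TCP to a pose.
- robot.move_linear(position, max_speed=0.15, ori=None): straight line of the TCP; ori=None keeps the orientation; max_speed is the mean speed in m/s.
- robot.set_joints(angles): joint-space move.
- robot.set_gripper(opening, strength=None): finger opening in m; strength is the grip in N (None keeps the last); returns when the fingers have stopped.
- robot.hold(seconds).
- robot.ik(position, orientation): joint angles nearest the present ones, or None.
- sensors.sense(): the state.
- vision.get_image(name): name is "scene" or "top"; returns a dict with "img" (480x640x3 uint8, blue, green, red), "fx", "fy", "cx", "cy" (pixels), "R" (3x3) and "t" (3): a world point X has camera coordinates R X + t. Camera axes: x right, y down, z forward; pixel columns grow to the right and rows downward; lengths in m; the calibration is good to about 2 mm. A picture is of the moment at which its call begins. There is no depth.
A pose or a line that the arm cannot do raises robot.PlanningError and nothing moves.
- robot.close_job(): hands the job in, once; it reports no verdict.
The state is a dict: "t": time; "joint_positions": joint angles; "qd": joint speeds; "joint_torque": joint torques, N m; "tcp_pos": TCP position; "tcp_rot": TCP orientation; "wrist_force": force on the tool from outside, world axes, zero at the start; "wrist_torque": the same for the moment, N m; "finger_gap": finger opening in m.
Only numpy, scipy, OpenCV 4.12 (cv2) and the standard library are available. Lean on these libraries where they do the work, as an engineer would, in place of code of your own. Each camera call takes 0.05 s, during which the arm holds its last target.

### The job

The bowl, jar, tub and dish on the turntable are washed and dry: put each of the four wooden lids back on the vessel it fits, seated flat over the mouth, so that the dust and ants stay out. Lower the lids on rather than dropping them, tip none of the vessels over, and leave the salt shaker and the red spice tub standing where they are.

Things in the scene. Friction and masses are not known exactly. Their poses are not given: they have to be found in the camera images.
- lid_bowl: Largest round wooden lid: plate 112 mm across, boss 78 mm across, upright round knob 26 mm across and 26 mm tall at the middle. Belongs to the bowl. Lies flat on the ledge, grip up. Origin: centre of the boss's underside. Boss z 0 to 5 mm, plate 5 to 12, grip 12 to 38. Seated, its plate lies on the rim, the boss 8 mm clear inside the mouth, its origin 50 mm above the vessel's. About 75 g.
- lid_jar: Middle-sized round wooden lid: plate 86 mm across, boss 52 mm across, round knob 24 mm across and 26 mm tall. Belongs to the glass jar. Lies flat on the ledge, grip up. Origin: centre of the boss's underside. Boss z 0 to 5 mm, plate 5 to 12, grip 12 to 38. Seated, its plate lies on the rim, the boss 8 mm clear inside the mouth, its origin 70 mm above the vessel's. About 50 g.
- lid_tub: Smallest round wooden lid: plate 62 mm across, boss 28 mm across, round knob 20 mm across and 26 mm tall. Belongs to the steel tub. Lies flat on the ledge, grip up. Origin: centre of the boss's underside. Boss z 0 to 5 mm, plate 5 to 12, grip 12 to 38. Seated, its plate lies on the rim, the boss 8 mm clear inside the mouth, its origin 65 mm above the vessel's. About 28 g.
- lid_dish: Oblong wooden lid: plate 110 mm along its x axis by 76 mm along y, boss 76 x 42 mm, grip a bar 56 mm long (along x), 16 mm wide (along y), 26 mm tall. Belongs to the oblong dish; either way round is right. Lies flat on the ledge, grip up. Origin: centre of the boss's underside. Boss z 0 to 5 mm, plate 5 to 12, grip 12 to 38. Seated, its plate lies on the rim, the boss 8 mm clear inside the mouth, its origin 43 mm above the vessel's. About 70 g.
- bowl: Open and empty, loose, stands upright on the turntable's top (z = 24 mm). Origin: centre of its underside; z axis up. White enamel bowl, dark rim, sloping sides, rim 102 mm across outside, mouth 94 mm, 55 mm high. About 250 g.
- jar: Open and empty, loose, stands upright on the turntable's top (z = 24 mm). Origin: centre of its underside; z axis up. Squat clear glass jar, 82 mm across the body, rim 76 mm outside, mouth 68 mm, 75 mm high. About 320 g.
- tub: Open and empty, loose, stands upright on the turntable's top (z = 24 mm). Origin: centre of its underside; z axis up. Straight-sided stainless steel spice tub, 50 mm across, mouth 44 mm, 70 mm high. About 120 g.
- dish: Open and empty, loose, stands upright on the turntable's top (z = 24 mm). Origin: centre of its underside; z axis up. Oblong white enamel dish, dark rim, 100 mm along its x axis by 66 mm along y, walls 4 mm, 48 mm high. About 240 g.
- shaker: Blue salt shaker, steel cap, 42 mm across, 89 mm high, in the middle of the turntable. Origin: centre of its underside. To be left standing where it is. The dark green turntable is 334 mm across, its lip reaches z = 30 mm; it turns on its foot, with light friction, if something on it is pushed. The vessels stand about 100 mm from its middle, a quarter turn apart.
- spice_tub: Closed red plastic spice tub with a screw cap, 64 mm across, 76 mm high, standing on the ledge to the left of the work. Origin: centre of its underside. To be left standing where it is.
There are look-alikes about, which are no part of the job. What is shaped like the lid_jar but green is not meant.

How it is judged:
By the outcome, as a careful person would: the job done as asked, in the order asked, and still so for the second after the job is handed in, with the robot touching nothing.
It also fails if it takes over 104 s, if anything falls off the work surface, if the arm or the gripper's body presses on something with over 40 N, if the wrist force passes 120 N, or if a joint passes its speed limit or range.

## Working session

There is one attempt and no reset: what is moved stays moved. The work goes in short steps, each a Python script; the robot and the scene stay as the last script left them, time stands still between calls to the robot, and variables do not carry over. Pictures are saved under pics/ and viewed, and the job is handed in when it is done.

```bash
ls; mkdir -p pics; python3 - <<'E'
from rig import robot,sensors,vision
import cv2
s=sensors.sense();print(s['t'],s['tcp_pos'],s['tcp_rot'],s['wrist_force'])
for n in("scene","top"):
    d=vision.get_image(n);cv2.imwrite(f"pics/{n}0.png",d["img"]);print(n,d['fx'],d['fy'],d['cx'],d['cy'],d['R'],d['t'])
    import numpy as np; print(-np.array(d['R']).T@np.array(d['t']))
E
```

```text
pics
0.0 [ 0.17481515 -0.57341375  0.2425796 ] [[ 9.56564194e-01  2.91521516e-01 -3.85824078e-04]
 [ 2.91521726e-01 -9.56562463e-01  1.82710552e-03]
 [ 1.63575741e-04 -1.86021982e-03 -9.99998256e-01]] [ 0.54727897  1.04606898 -0.51445658]
scene 456.9700765491959 456.9700765491959 322.93837074384135 243.62266790018992 [[ 9.39469973e-03  9.99955716e-01  5.52333382e-04]
 [ 7.35191256e-01 -6.53280322e-03 -6.77828252e-01]
 [-6.77794627e-01  6.77406357e-03 -7.35220073e-01]] [-0.0580016  -0.31086208  1.50852524]
[1.25155829 0.04574938 0.89841897]
top 619.7616604858665 619.7616604858665 318.198598683271 241.40361620666013 [[-1.58014057e-02 -9.99875001e-01 -5.45479474e-04]
 [-9.82314888e-01  1.56256866e-02 -1.86583220e-01]
 [ 1.86568421e-01 -2.41244456e-03 -9.82439008e-01]] [0.05921015 0.48063241 1.81010809]
[0.13535896 0.05605932 1.86803104]
```

View pics/scene0.png

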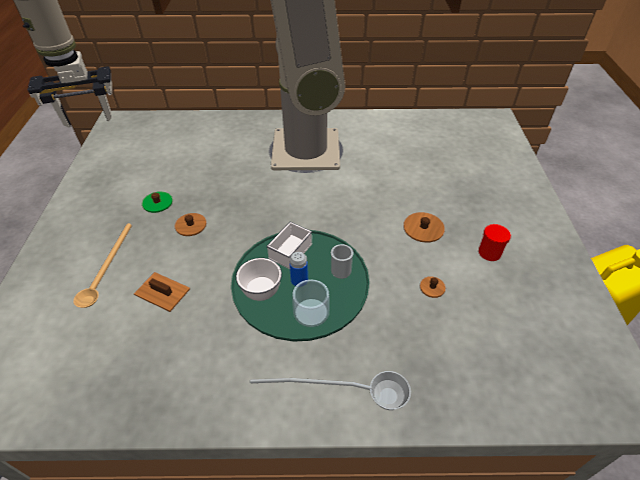

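View pics/top0.png

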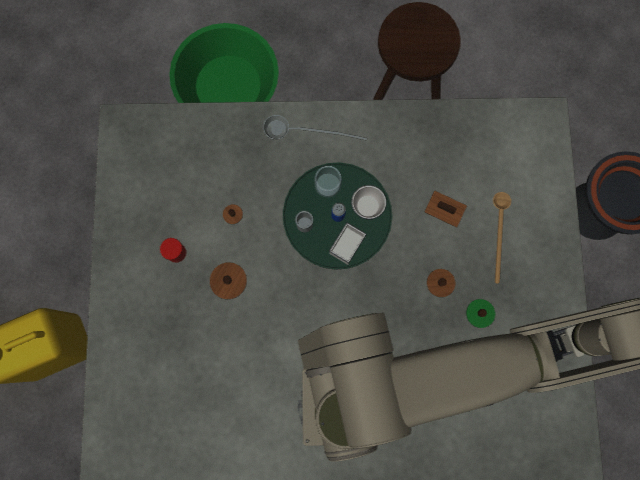

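The scene view has the lids at about (424,227) for the bowl, (190,224) jar, (433,286) tub and (161,291) dish. The green look-alike is at (157,201). On the turntable are the bowl (259,279), jar (311,302), tub (342,261) and dish (291,243). Next I'll zoom in on the turntable.

```bash
python3 - <<'E'
import cv2,numpy as np
a=cv2.imread("pics/scene0.png")[215:345,220:380];b=cv2.imread("pics/top0.png")[155:275,275:400]
a=cv2.resize(a,(640,520),interpolation=cv2.INTER_CUBIC);b=cv2.resize(b,(625,600),interpolation=cv2.INTER_CUBIC)
cv2.imwrite("pics/zs.png",a);cv2.imwrite("pics/zt.png",cv2.convertScaleAbs(b,alpha=1.5))
E
```

```text
(no output)
```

View pics/zs.png

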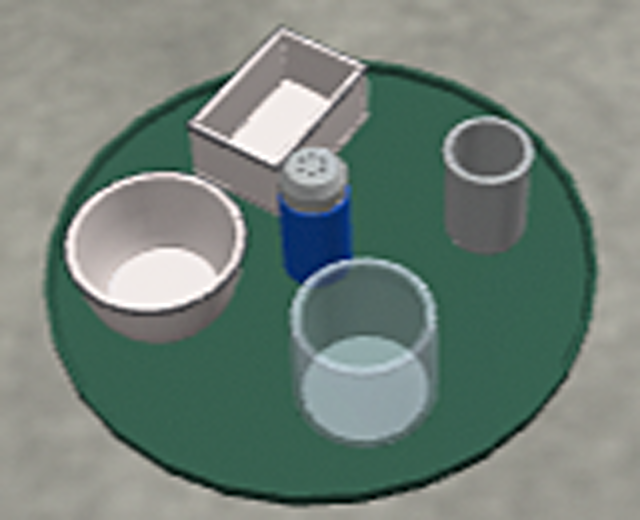

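View pics/zt.png

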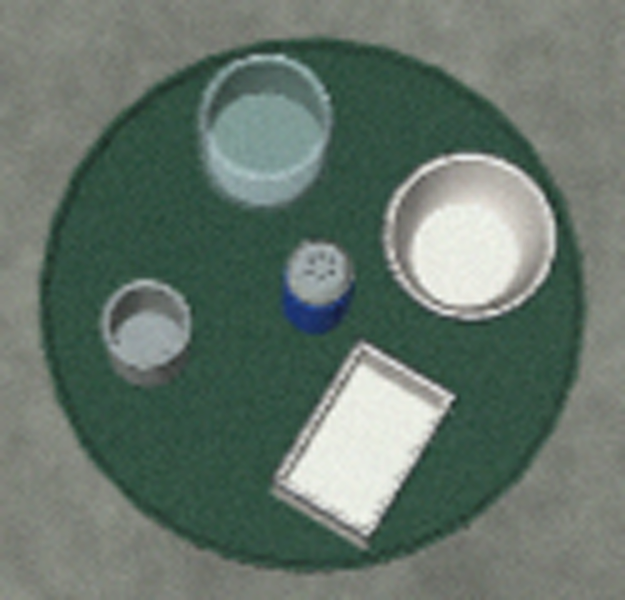

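```bash
cat > meas.py <<'E'
import cv2,numpy as np
from scipy.optimize import least_squares
def cast(d,uv,z):
    uv=np.atleast_2d(np.float64(uv));R=np.array(d['R']);c=-R.T@np.array(d['t'])
    r=np.c_[(uv[:,0]-d['cx'])/d['fx'],(uv[:,1]-d['cy'])/d['fy'],np.ones(len(uv))]@R
    return (c+r*((z-c[2])/r[:,2])[:,None])[:,:2],c
def proj(d,X):
    p=np.array(d['R'])@np.array(X)+d['t'];return np.array([d['fx']*p[0]/p[2]+d['cx'],d['fy']*p[1]/p[2]+d['cy']])
def masks(img):
    h=cv2.cvtColor(img,cv2.COLOR_BGR2HSV);H,S,V=[h[...,i] for i in range(3)]
    wood=((H<22)&(S>75)&(V>25)).astype(np.uint8)
    green=((H>55)&(H<90)&(S>75)).astype(np.uint8)
    blue=((H>100)&(H<130)&(S>120)).astype(np.uint8)
    return wood,green,blue
def comp(m,uv,r=25):
    # contour of the component nearest uv
    cs,_=cv2.findContours(m,cv2.RETR_EXTERNAL,cv2.CHAIN_APPROX_NONE)
    cs=[c for c in cs if cv2.contourArea(c)>30]
    return max(cs,key=lambda c:cv2.pointPolygonTest(c,(float(uv[0]),float(uv[1])),True)).reshape(-1,2)
def circ(d,cnt,z,rad,c0,frac=0.0):
    P,c=cast(d,cnt,z)
    # half pixel outward correction: contour pixels lie ~half px inside
    hp=0.5*(np.linalg.norm(np.r_[P.mean(0),z]-c))/d['fx']
    u=(np.array(c0)-c[:2]);u/=np.linalg.norm(u)
    x0=np.array(c0,float)
    for _ in range(6):
        q=P-x0; sel=(q@u>frac*rad)&(abs(np.linalg.norm(q,axis=1)-rad)<0.02)
        if sel.sum()<6: break
        s=least_squares(lambda x:np.linalg.norm(P[sel]-x,axis=1)+hp-rad,x0,loss='soft_l1',f_scale=.0015);x0=s.x
    return x0,np.sqrt(np.mean(s.fun**2)),sel.sum()
E
cat > a.py <<'E'
from meas import *
from rig import vision
S=vision.get_image("scene");T=vision.get_image("top")
L={'bowl':((424,227),(228,281),.056),'jar':((190,224),(441,283),.043),'tub':((433,286),(233,214),.031)}
for n,(us,ut,r) in L.items():
    for d,u in((S,us),(T,ut)):
        w=masks(d['img'])[0];cnt=comp(w,u)
        c0=cast(d,u,.012)[0][0]
        f=circ(d,cnt,.012,r,c0,-.3); (x,y),ax,an=cv2.fitEllipse(cnt)
        print('lid',n,f,'ell',cast(d,(x,y),.010)[0],'bbox',cv2.boundingRect(cnt))
for d,u in((S,(161,291)),(T,(446,209))):
    cnt=comp(masks(d['img'])[0],u);P,_=cast(d,cnt,.012);r=cv2.minAreaRect(np.float32(P*1000));print('lid dish',r)
V={'bowl':((259,279),(369,202),.051,.079),'jar':((311,302),(328,181),.038,.099),'tub':((342,261),(304,220),.025,.094)}
for n,(us,ut,r,z) in V.items():
    for d,u in((S,us),(T,ut)):
        w,g,b=masks(d['img']);m=((g==0)&(b==0)).astype(np.uint8)
        c0=cast(d,u,z)[0][0]
        cnt=comp(m,u)
        if n!='dish': print(n,circ(d,cnt,z,r,c0,.0),'bbox',cv2.boundingRect(cnt))
cs=np.array([(283,28),(365,68),(277,163),(191,126)])/4.+(220,215)-.4
ct=np.array([(363,342),(455,398),(367,540),(275,485)])/5.+(275,155)-.4
for d,c in((S,cs),(T,ct)):
    P,_=cast(d,c,.072);e=P-np.roll(P,-1,0);print('dish',P.mean(0),np.linalg.norm(e,axis=1),np.degrees(np.arctan2(e[:,1],e[:,0]))%180)
# table center check, from green disc
for d,u in((S,(300,284)),(T,(338,216))):
    g=masks(d['img'])[1];cnt=comp(g,u);print('tt',circ(d,cnt,.03,.167,cast(d,u,.03)[0][0],-.5))
E
python3 a.py
```

```text
lid bowl (array([0.37106114, 0.33015549]), np.float64(0.0009933074660762678), np.int64(57)) ell [[0.37234321 0.33026506]] bbox (404, 212, 41, 30)
lid bowl (array([0.37325924, 0.32609072]), np.float64(0.00085312196253908), np.int64(62)) ell [[0.37320255 0.32632974]] bbox (210, 262, 37, 37)
lid jar (array([ 0.35517221, -0.31084471]), np.float64(0.0008940245042501765), np.int64(44)) ell [[ 0.35594028 -0.31089211]] bbox (174, 213, 33, 23)
lid jar (array([ 0.35632468, -0.31531778]), np.float64(0.0008658770633616773), np.int64(47)) ell [[ 0.35631997 -0.31541587]] bbox (427, 269, 29, 28)
lid tub (array([0.57628672, 0.31866229]), np.float64(0.0008687067904602894), np.int64(38)) ell [[0.57701828 0.31877656]] bbox (420, 276, 26, 22)
lid tub (array([0.57932145, 0.31439522]), np.float64(0.0008395890763922764), np.int64(32)) ell [[0.57932431 0.31457931]] bbox (223, 204, 20, 20)
lid dish ((585.3139038085938, -336.1072082519531), (112.42821502685547, 76.99298095703125), 63.036991119384766)
lid dish ((584.9395141601562, -341.3326721191406), (110.96471405029297, 76.95775604248047), 62.937713623046875)Traceback (most recent call last):
  File "a.py", line 19, in <module>
    if n!='dish': print(n,circ(d,cnt,z,r,c0,.0),'bbox',cv2.boundingRect(cnt))
                          ~~~~^^^^^^^^^^^^^^^^^
  File "meas.py", line 30, in circ
    return x0,np.sqrt(np.mean(s.fun**2)),sel.sum()
                              ^
UnboundLocalError: cannot access local variable 's' where it is not associated with a value
```

```bash
python3 - <<'E'
s=open('a.py').read()
s=s.replace("m=((g==0)&(b==0)).astype(np.uint8)","gc=comp2(g);hm=np.zeros_like(g);cv2.fillConvexPoly(hm,cv2.convexHull(gc),1);hm=cv2.erode(hm,np.ones((3,3)));m=((g==0)&(b==0)&(hm>0)).astype(np.uint8)")
s=s.replace("S=vision","comp2=lambda g:max([c for c in cv2.findContours(g,0,1)[0] if 200<cv2.boundingRect(c)[0]<320 and 150<cv2.boundingRect(c)[1]<300],key=cv2.contourArea)\nS=vision",1)
s=s.replace("g=masks(d['img'])[1];cnt=comp(g,u)","g=masks(d['img'])[1];cnt=cv2.convexHull(comp2(cv2.morphologyEx(g,2,np.ones((3,3))))).reshape(-1,2)")
open('a.py','w').write(s)
E
python3 a.py | tail -10
```

```text
bowl (array([ 0.58797571, -0.09383443]), np.float64(0.007510145542331757), np.int64(66)) bbox (236, 231, 77, 70)
bowl (array([ 0.59646269, -0.10108435]), np.float64(0.0016229557387115658), np.int64(47)) bbox (351, 184, 37, 36)
jar (array([0.65831843, 0.0241027 ]), np.float64(0.0013003585439984003), np.int64(45)) bbox (292, 278, 38, 49)
jar (array([0.66655612, 0.02067681]), np.float64(0.0013841889608390012), np.int64(35)) bbox (314, 165, 28, 33)
tub (array([0.53459648, 0.09699023]), np.float64(0.0013490851786792076), np.int64(26)) bbox (330, 244, 24, 35)
tub (array([0.54289812, 0.09327633]), np.float64(0.0016850320287203691), np.int64(23)) bbox (295, 210, 19, 23)
dish [ 0.47101285 -0.02954083] [0.06432642 0.09475037 0.06191754 0.10004692] [ 55.58980336 146.58476292  60.42541976 148.0385363 ]
dish [ 0.47092591 -0.03502914] [0.06383907 0.09997232 0.06297558 0.10082957] [ 57.02191304 147.22215713  57.7957257  147.71440662]
tt (array([ 0.56525242, -0.00299198]), np.float64(0.0011993013811246935), np.int64(21))
tt (array([ 0.56599789, -0.00685221]), np.float64(0.0013751882894217527), np.int64(26))
```

```bash
sed -i "s/s=least_squares.*/s=least_squares(lambda x:np.linalg.norm(P[sel]-x[:2],axis=1)+hp-x[2],np.r_[x0,rad],loss='soft_l1',f_scale=.0015);x0=s.x[:2]/; s/return x0,np/return s.x,np/" meas.py
sed -i "s/(S>75)).astype/(S>GS)).astype/; s/^def masks/GS=75\ndef masks/" meas.py
for g in 75 45 ; do echo GS $g; sed -i "s/^GS=.*/GS=$g/" meas.py; python3 a.py; done
```

```text
GS 75
lid bowl (array([0.37072047, 0.3302659 , 0.0556977 ]), np.float64(0.0009781272575500512), np.int64(57)) ell [[0.37234321 0.33026506]] bbox (404, 212, 41, 30)
lid bowl (array([0.37334409, 0.32613992, 0.05591034]), np.float64(0.0008480261634453956), np.int64(61)) ell [[0.37320255 0.32632974]] bbox (210, 262, 37, 37)
lid jar (array([ 0.35507214, -0.31101624,  0.04289856]), np.float64(0.0009063925391958117), np.int64(44)) ell [[ 0.35594874 -0.31097076]] bbox (174, 213, 33, 23)
lid jar (array([ 0.35606147, -0.31475113,  0.04335011]), np.float64(0.000814552384999129), np.int64(46)) ell [[ 0.35630344 -0.31530937]] bbox (427, 269, 29, 28)
lid tub (array([0.57610965, 0.31872036, 0.03084102]), np.float64(0.0008630590985245425), np.int64(38)) ell [[0.57704487 0.31873516]] bbox (420, 276, 26, 22)
lid tub (array([0.57955152, 0.31452703, 0.03078396]), np.float64(0.0008294987698463756), np.int64(32)) ell [[0.57932431 0.31457931]] bbox (223, 204, 20, 20)
lid dish ((585.3139038085938, -336.1072082519531), (112.42821502685547, 76.99298095703125), 63.036991119384766)
lid dish ((584.9210205078125,
[... 2975 characters left out ...]
([0.53806751, 0.0971759 , 0.02745202]), np.float64(0.0008040926316338158), np.int64(27)) bbox (330, 244, 24, 35)
tub (array([0.53890004, 0.09323257, 0.02706127]), np.float64(0.0006572410995028306), np.int64(25)) bbox (295, 211, 18, 21)
dish [ 0.47101285 -0.02954083] [0.06432642 0.09475037 0.06191754 0.10004692] [ 55.58980336 146.58476292  60.42541976 148.0385363 ]
dish [ 0.47092591 -0.03502914] [0.06383907 0.09997232 0.06297558 0.10082957] [ 57.02191304 147.22215713  57.7957257  147.71440662]
tt (array([ 0.56376171, -0.00252729,  0.16679671]), np.float64(0.00047929978237809767), np.int64(22))
tt (array([ 0.56740496, -0.00666717,  0.16736885]), np.float64(0.0005021622768796824), np.int64(30))
```

Both views agree once a constant 4 mm offset in y is averaged out. The vessels come out 97–103 mm from the turntable's centre and a quarter turn apart, as described. I'll start with the jar lid.

```bash
cat > act.py <<'E'
from rig import robot,sensors
import numpy as np
SEAT={'bowl':.074,'jar':.094,'tub':.089,'dish':.067}
LID={'bowl':(.372,.3282),'jar':(.3557,-.3130),'tub':(.5778,.3167),'dish':(.5852,-.3387)}
VES={'bowl':(.593,-.0990),'jar':(.6615,.0226),'tub':(.5385,.0952),'dish':(.471,-.0323)}
G=.040
def ori(deg):
    a=np.radians(deg);c,s=np.cos(a),np.sin(a);return np.array([[c,s,0],[s,-c,0],[0,0,-1.]])
def st(tag):
    s=sensors.sense();R=s['tcp_rot'];print(tag,'t%.1f'%s['t'],np.round(s['tcp_pos'],4),'F',np.round(s['wrist_force'],1),'gap %.4f'%s['finger_gap'],'yaw %.1f'%np.degrees(np.arctan2(R[1][0],R[0][0])));return s
def pick(n,yaw,open_=.05,lift=.215):
    x,y=LID[n];robot.set_gripper(open_,25)
    robot.movep([x,y,.10],ori(yaw));st('above')
    robot.move_linear([x,y,G],.12);s=st('down')
    robot.set_gripper(0.0,25);st('gripped')
    robot.move_linear([x,y,lift],.2);return st('lifted')
def place_above(n,yaw):
    x,y=VES[n];robot.movep([x,y,.215],ori(yaw));robot.hold(.15);return st('over')
def lower(n,dx=0,dy=0,open_=.05):
    x,y=VES[n][0]+dx,VES[n][1]+dy;z=SEAT[n]+G
    robot.move_linear([x,y,z+.006],.1);robot.hold(.15);s=st('near')
    f0=np.array(s['wrist_force']);e=s['tcp_pos'][2]-(z+.006);zc=z+.005
    while zc>z-.006:
        robot.move_linear([x,y,zc],.03);s=sensors.sense();df=np.array(s['wrist_force'])-f0
        if df[2]>3: break
        zc-=.001
    robot.hold(.1);s=st('contact');print('df',np.round(np.array(s['wrist_force'])-f0,1),'z over seat',round(s['tcp_pos'][2]-z,4))
    return s
def release(n,open_=.05):
    robot.set_gripper(open_);p=sensors.sense()['tcp_pos']
    robot.move_linear([p[0],p[1],p[2]+.07],.15);st('released')
E
python3 - <<'E'
from act import *
import cv2
from rig import vision
s=pick('jar',np.degrees(np.arctan2(-.313,.3557))+90)
x,y=VES['jar']
place_above('jar',np.degrees(np.arctan2(y,x))+90)
for n in("scene","top"): cv2.imwrite(f"pics/{n}1.png",vision.get_image(n)["img"])
E
```

```text
above t2.7 [ 0.356  -0.3143  0.101 ] F [-0.2 -0.1  0.5] gap 0.0504 yaw 48.6
down t3.3 [ 0.3558 -0.3136  0.0404] F [-0.7  0.3  0.2] gap 0.0496 yaw 48.6
gripped t3.9 [ 0.3559 -0.3132  0.0404] F [-1.1 -0.2  3.2] gap 0.0236 yaw 48.7
lifted t4.9 [ 0.3551 -0.3124  0.2135] F [-0.1  1.  -1.3] gap 0.0235 yaw 48.7
over t6.7 [0.6614 0.0212 0.2154] F [-0.1 -0.5 -0.5] gap 0.0236 yaw 91.8
```

View pics/scene1.png

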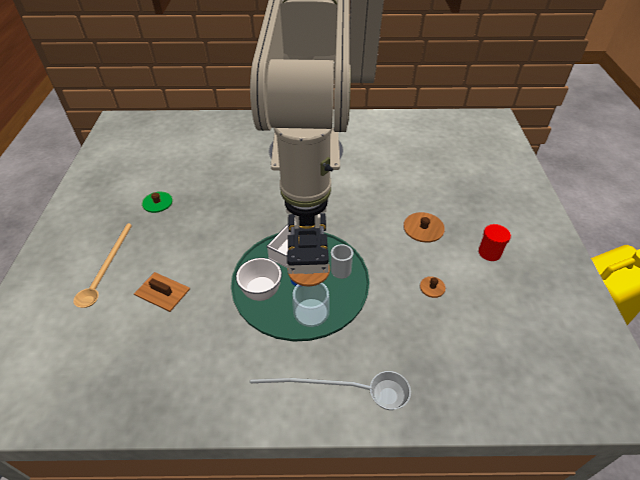

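View pics/top1.png

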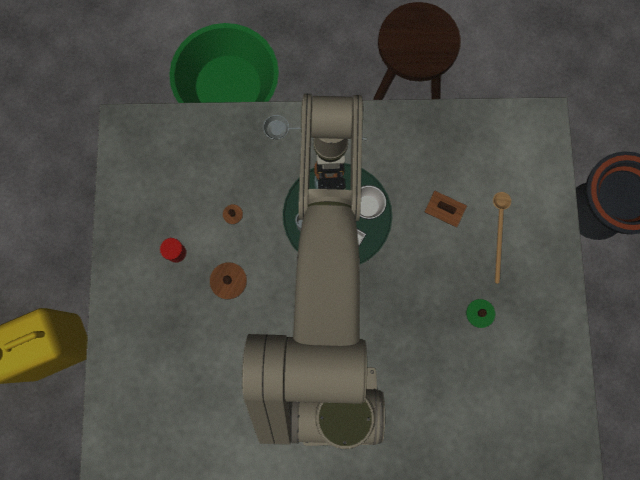

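The jar lid hangs level under the gripper, its plate at about (309,273), still above the jar. I'll lower it to just above the mouth and compare both in the same view.

```bash
python3 - <<'E'
from act import *
from meas import *
from rig import vision
x,y=VES['jar'];robot.move_linear([x,y,SEAT['jar']+G+.012],.1);robot.hold(.2);s=st('near')
d=vision.get_image("scene");im=d['img'];cv2.imwrite("pics/n1.png",cv2.resize(im[200:350,230:390],(640,600),interpolation=cv2.INTER_CUBIC))
zt=s['tcp_pos'][2]-G+.012
w=masks(im)[0];u=proj(d,[x+.03,y,zt]);print(u);cnt=comp(w,u);print(cv2.boundingRect(cnt))
P,_=cast(d,cnt,zt-.007); print('y ext',P[:,1].min(),P[:,1].max(),'mid',(P[:,1].min()+P[:,1].max())/2, 'front x(bottom edge)',P[:,0].max()-.043)
E
```

```text
near t7.8 [0.6621 0.0226 0.1472] F [-0.6  0.  -1.6] gap 0.0237 yaw 92.0
[309.10020761 299.5740253 ]
(292, 294, 36, 13)
y ext -0.013806359944383749 0.06017368707393765 mid 0.02318366356477695 front x(bottom edge) 0.6598130574751987
```

View pics/n1.png

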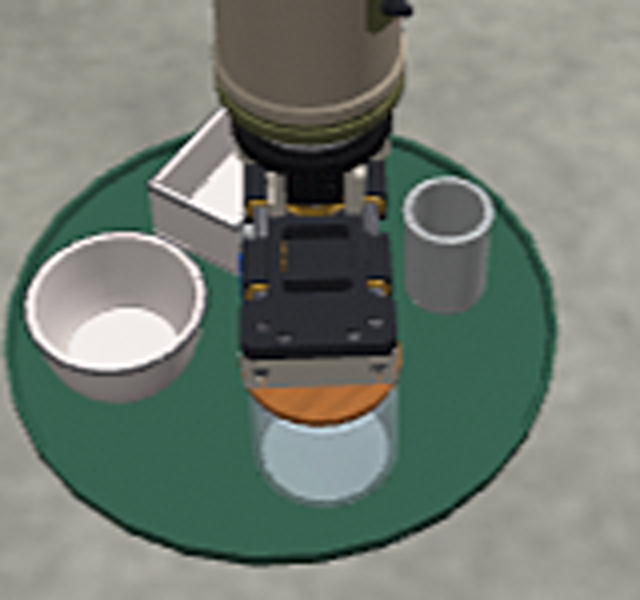

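The lid sits centred over the jar to about 1 mm in x and y (plate at zoomed (323,395), jar at (323,440)). I'll lower it on, release it, and go for the dish lid, since the arm is on the right.

```bash
python3 - <<'E'
from act import *
import cv2
from rig import vision
lower('jar');release('jar')
robot.move_linear([*VES['jar'],.215],.2)
pick('dish',63)
for n in("scene","top"): cv2.imwrite(f"pics/{n}2.png",vision.get_image(n)["img"])
E
```

```text
near t8.3 [0.6614 0.0226 0.1399] F [-0.4 -0.1 -0.7] gap 0.0232 yaw 92.0
contact t10.2 [0.6618 0.0225 0.1343] F [-2.6 -1.2  7.5] gap 0.0235 yaw 92.0
df [-2.2 -1.1  8.1] z over seat 0.0003
released t11.4 [0.6613 0.0226 0.2023] F [0.2 0.2 0.1] gap 0.0499 yaw 92.0
above t13.3 [ 0.5862 -0.3377  0.1007] F [0.2 0.3 0.2] gap 0.0500 yaw 63.1
down t14.0 [ 0.5853 -0.3382  0.0395] F [-0.3 -0.4 -0.4] gap 0.0502 yaw 63.0
gripped t14.6 [ 0.5852 -0.3388  0.0401] F [-0.2  0.4  0.8] gap 0.0156 yaw 63.0
lifted t15.6 [ 0.5845 -0.3382  0.2131] F [-0.5 -0.7 -0.9] gap 0.0159 yaw 63.0
```

View pics/scene2.png

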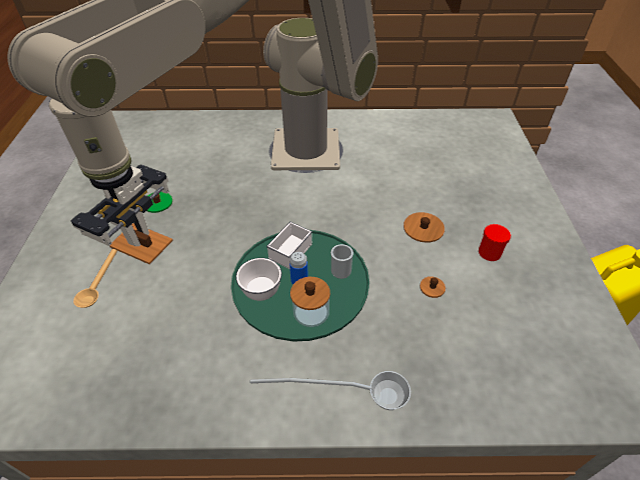

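The jar lid is seated on the jar at (310,292) and its knob stands upright. The dish lid is gripped level by its bar, and the turntable hasn't moved. The dish is next.

```bash
python3 - <<'E'
from act import *
from rig import vision
from meas import *
place_above('dish',147.3)
x,y=VES['dish'];robot.move_linear([x,y,SEAT['dish']+G+.012],.12);robot.hold(.2);s=st('near')
d=vision.get_image("scene");im=d['img'];cv2.imwrite("pics/n2.png",cv2.resize(im[200:350,230:390],(640,600),interpolation=cv2.INTER_CUBIC))
d=vision.get_image("top");im=d['img'];cv2.imwrite("pics/n2t.png",cv2.resize(im[155:275,275:400],(625,600),interpolation=cv2.INTER_CUBIC))
E
```

```text
over t17.1 [ 0.4714 -0.0331  0.215 ] F [ 0.3  0.3 -0.9] gap 0.0157 yaw 147.2
near t18.3 [ 0.4717 -0.0324  0.1199] F [0.8 0.2 0.2] gap 0.0157 yaw 147.3
```

View pics/n2.png

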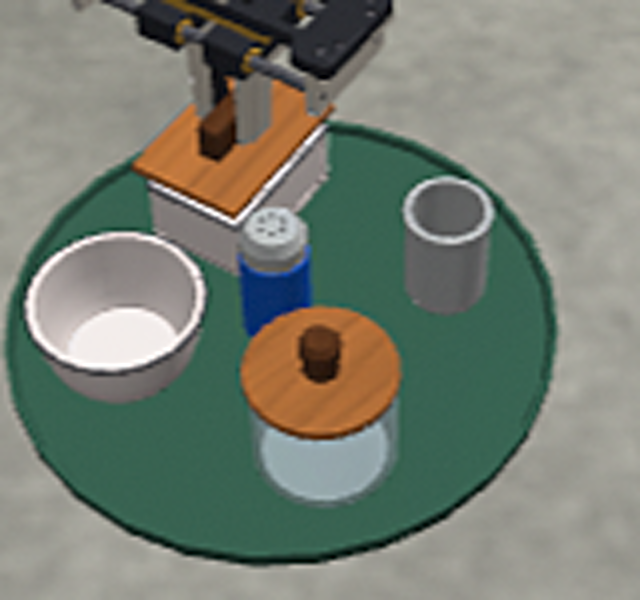

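View pics/n2t.png

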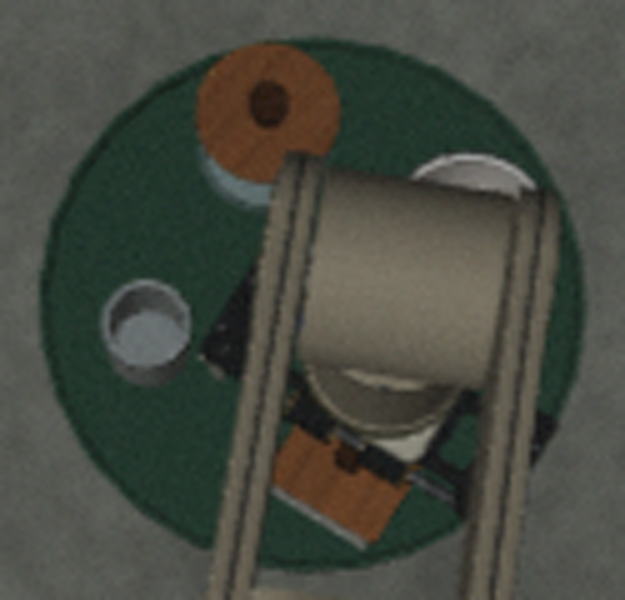

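```bash
python3 - <<'E'
from meas import *
from rig import vision
d=vision.get_image("scene");c=np.array([(137,165),(240,211),(333,107),(223,80)])/4.+(230,200)-.4
P,_=cast(d,c,.0915);print(P, P[[0,2]].mean(0)); e=P[1:3]-P[:2];print(np.linalg.norm(e,axis=1),np.degrees(np.arctan2(e[:,1],e[:,0]))%180)
E
```

```text
[[ 0.49728987 -0.08942369]
 [ 0.53497922 -0.02575626]
 [ 0.44898381  0.02863028]
 [ 0.42435939 -0.04090679]] [ 0.47313684 -0.0303967 ]
[0.07398667 0.10175022] [ 59.37564354 147.68929037]
```

In the scene view the lid centre reads (.473,-.030) and the dish (.471,-.030). That's within 2 mm and 1°, so I'll lower it, then fetch the bowl lid.

```bash
python3 - <<'E'
from act import *
from rig import vision
from meas import *
lower('dish');release('dish',.04)
robot.move_linear([*VES['dish'],.215],.2)
pick('bowl',np.degrees(np.arctan2(.3282,.372))+90)
d=vision.get_image("scene");im=d['img'];cv2.imwrite("pics/s3.png",im)
d=vision.get_image("top");im=d['img'];cv2.imwrite("pics/t3.png",im)
E
```

```text
near t18.8 [ 0.4709 -0.0323  0.1129] F [ 0.3 -0.4 -0.5] gap 0.0159 yaw 147.3
contact t20.7 [ 0.4712 -0.0326  0.107 ] F [-5.1 -0.6  8.7] gap 0.0154 yaw 147.3
df [-5.3 -0.2  9.2] z over seat 0.0
released t21.9 [ 0.4707 -0.0322  0.1753] F [ 0.7  0.6 -0.3] gap 0.0397 yaw 147.3
above t24.1 [0.3727 0.3278 0.1004] F [ 0.7 -0.3  0.1] gap 0.0499 yaw 131.4
down t24.8 [0.3724 0.328  0.0401] F [-0.1  0.1 -0.4] gap 0.0501 yaw 131.4
gripped t25.3 [0.3722 0.3284 0.0404] F [-0.5 -0.3  2.4] gap 0.0255 yaw 131.4
lifted t26.3 [0.3713 0.3277 0.2134] F [ 1.   0.2 -1.3] gap 0.0255 yaw 131.4
```

View pics/s3.png

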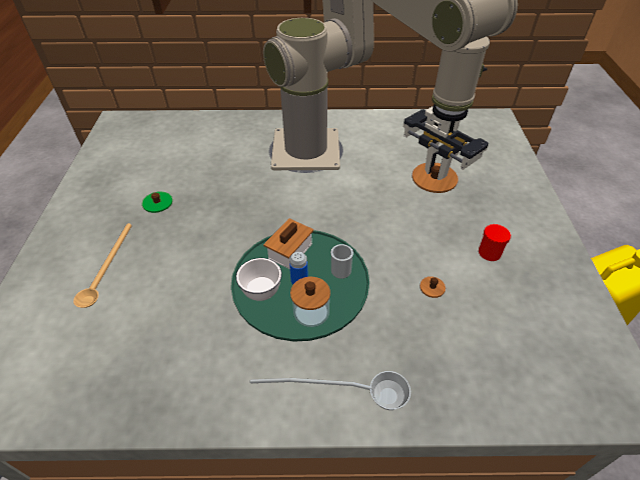

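View pics/t3.png

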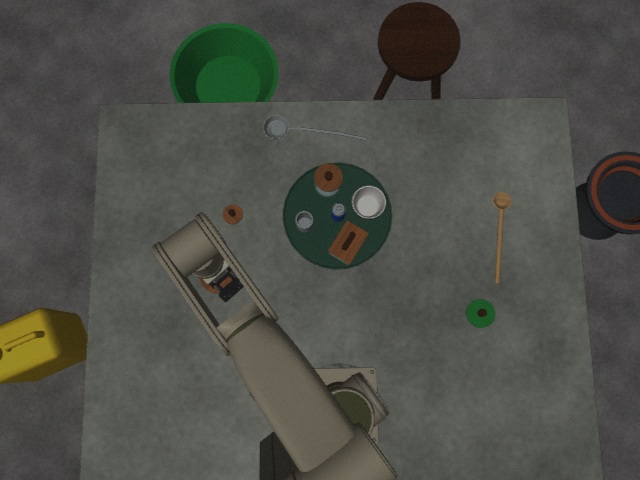

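Jar and dish lids are both seated, the vessels haven't moved, and the bowl lid hangs level. I'll check it over the bowl before lowering.

```bash
python3 - <<'E'
from act import *
from rig import vision
from meas import *
d=vision.get_image("scene");print('bowl rim scene',cast(d,[(258.6,275.2),(236.3,275.2),(281.3,275.2),(258.6,257.6),(258.6,293)],.079)[0])
x,y=VES['bowl']
place_above('bowl',np.degrees(np.arctan2(y,x))+90)
robot.move_linear([x,y,SEAT['bowl']+G+.012],.12);robot.hold(.2);s=st('near')
d=vision.get_image("scene");im=d['img'];cv2.imwrite("pics/n3.png",cv2.resize(im[200:350,210:370],(640,600),interpolation=cv2.INTER_CUBIC))
zt=s['tcp_pos'][2]-G+.012
cnt=comp(masks(im)[0],proj(d,[x+.04,y,zt]));P,_=cast(d,cnt,zt-.007)
print(cv2.boundingRect(cnt),'y',P[:,1].min(),P[:,1].max(),(P[:,1].min()+P[:,1].max())/2,'x',P[:,0].max()-.056)
E
```

```text
bowl rim scene [[ 0.5932939  -0.09512468]
 [ 0.59283628 -0.14624163]
 [ 0.59375975 -0.04308721]
 [ 0.53987393 -0.09971645]
 [ 0.64381222 -0.09078232]]
over t28.4 [ 0.5931 -0.0978  0.2152] F [-0.8  0.5 -1.2] gap 0.0253 yaw 80.6
near t29.5 [ 0.5937 -0.0992  0.1271] F [ 0.7  0.3 -0.5] gap 0.0256 yaw 80.5
(233, 252, 49, 39) y -0.1510377523970542 -0.04252342955641255 -0.09678059097673337 x 0.5894502298490237
```

View pics/n3.png

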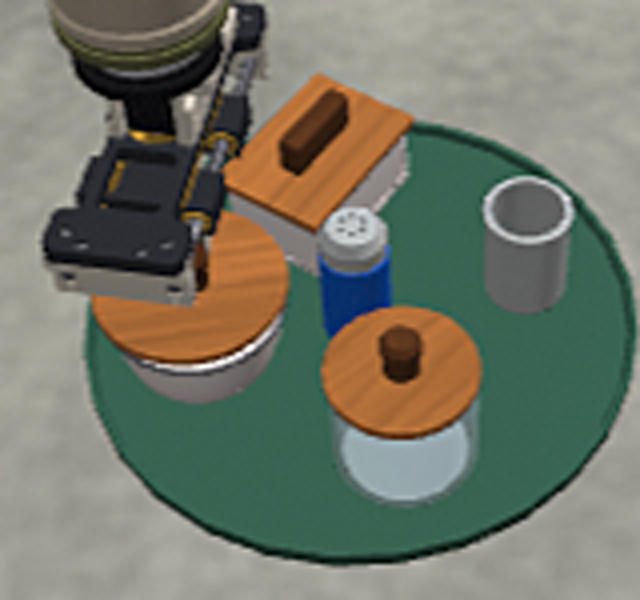

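Over the bowl, the lid reads -.0968 in y against the bowl's -.095. I'll shift it +1.5 mm in y and lower, then pick up the tub lid.

```bash
python3 - <<'E'
from act import *
from rig import vision
from meas import *
lower('bowl',.001,.0015);release('bowl')
robot.move_linear([*VES['bowl'],.215],.2)
pick('tub',np.degrees(np.arctan2(.3167,.5778))+90)
x,y=VES['tub']
place_above('tub',np.degrees(np.arctan2(y,x))+90)
robot.move_linear([x,y,SEAT['tub']+G+.012],.12);robot.hold(.2);s=st('near')
d=vision.get_image("scene");im=d['img'];cv2.imwrite("pics/n4.png",cv2.resize(im[200:350,230:390],(640,600),interpolation=cv2.INTER_CUBIC))
zt=s['tcp_pos'][2]-G+.012
cnt=comp(masks(im)[0],proj(d,[x+.02,y,zt]));P,_=cast(d,cnt,zt-.007)
print(cv2.boundingRect(cnt),'y',P[:,1].min(),P[:,1].max(),(P[:,1].min()+P[:,1].max())/2,'x',P[:,0].max()-.031)
E
```

```text
near t29.9 [ 0.5939 -0.0974  0.1199] F [ 1.   0.  -0.8] gap 0.0256 yaw 80.5
contact t31.5 [ 0.5945 -0.0974  0.1149] F [-1.1  1.5  5.5] gap 0.0254 yaw 80.5
df [-2.1  1.4  6.3] z over seat 0.0009
released t32.8 [ 0.5937 -0.0974  0.1833] F [ 0.1  0.1 -0.4] gap 0.0499 yaw 80.5
above t34.9 [0.5787 0.3156 0.1005] F [ 1.8 -0.5 -0.5] gap 0.0502 yaw 118.6
down t35.5 [0.5779 0.3163 0.0397] F [ 0.3 -0.1  0.1] gap 0.0500 yaw 118.7
gripped t36.1 [0.5779 0.3168 0.0402] F [-0.6 -0.3  0.3] gap 0.0195 yaw 118.7
lifted t37.2 [0.577  0.3164 0.2131] F [-0.  -0.6 -0.7] gap 0.0197 yaw 118.7
over t38.2 [0.5388 0.0966 0.2149] F [ 0.4  0.  -0.5] gap 0.0194 yaw 100.2
near t39.2 [0.5393 0.0953 0.1422] F [ 0.9  1.2 -0.4] gap 0.0198 yaw 100.0
(329, 240, 27, 19) y 0.06700125629347499 0.12775562767968807 0.09737844198658152 x 0.5362874095068209
```

View pics/n4.png

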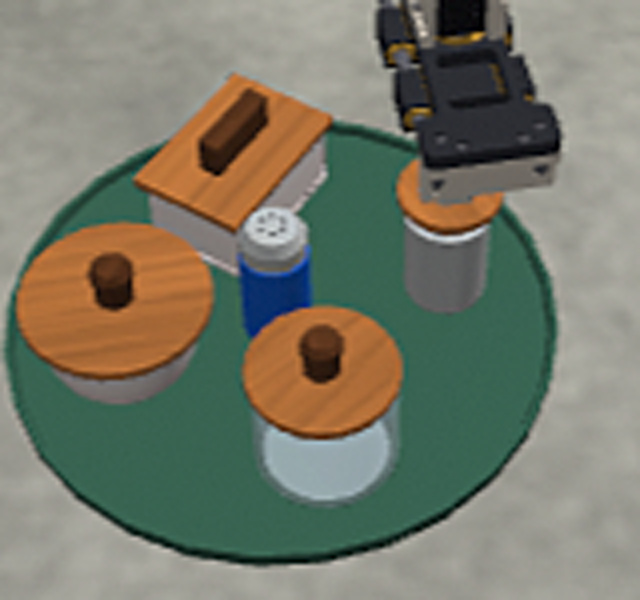

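The bowl lid is on. The tub lid lines up with its tub, .0974 against .0972 in y. Next: lower it, back off and inspect.

```bash
python3 - <<'E'
from act import *
from rig import vision
from meas import *
lower('tub',.0003,0);release('tub')
robot.move_linear([*VES['tub'],.24],.2)
robot.movep([.175,-.574,.244],ori(17));st('home')
d=vision.get_image("scene");im=d['img'];cv2.imwrite("pics/s5.png",cv2.resize(im[180:360,210:410],(800,600)[:2] if 0 else (660,594),interpolation=cv2.INTER_CUBIC));cv2.imwrite("pics/s5f.png",im)
S=d;T=vision.get_image("top");im=T['img'];cv2.imwrite("pics/t5.png",cv2.convertScaleAbs(cv2.resize(im[155:275,275:400],(625,600),interpolation=cv2.INTER_CUBIC),alpha=1.5))
for n,r in(('bowl',.056),('jar',.043),('tub',.031)):
    z=SEAT[n]+.012
    for d in(S,T):
        c0=VES[n];u=proj(d,[c0[0],c0[1],z]);print(n,np.round(circ(d,comp(masks(d['img'])[0],u),z,r,c0,-.3)[0],4))
for d in(S,T):
    u=proj(d,[*VES['dish'],.079]);r=cv2.minAreaRect(np.float32(cast(d,comp(masks(d['img'])[0],u),.079)[0]*1000));print(r)
E
```

```text
near t39.6 [0.5387 0.0952 0.1349] F [ 0.7 -0.   0.1] gap 0.0195 yaw 100.0
contact t41.5 [0.5396 0.0954 0.129 ] F [-0.1  0.4  4.8] gap 0.0196 yaw 100.0
df [-0.8  0.4  4.7] z over seat 0.0
released t42.8 [0.5385 0.0952 0.1974] F [-0.4  0.4 -0.1] gap 0.0499 yaw 100.0
home t45.9 [ 0.1759 -0.5737  0.2441] F [ 0.1 -0.3  0.4] gap 0.0499 yaw 17.1
bowl [ 0.5939 -0.0953  0.056 ]
bowl [ 0.5951 -0.0993  0.0564]
jar [0.6621 0.0235 0.0431]
jar [0.6624 0.0198 0.0432]
tub [0.5404 0.0972 0.0318]
tub [0.5402 0.0937 0.0311]
((473.03656005859375, -30.985393524169922), (77.73856353759766, 114.21363830566406), 56.58290481567383)
((472.6177062988281, -35.53010177612305), (76.38104248046875, 110.46719360351562), 57.2388801574707)
```

View pics/s5.png

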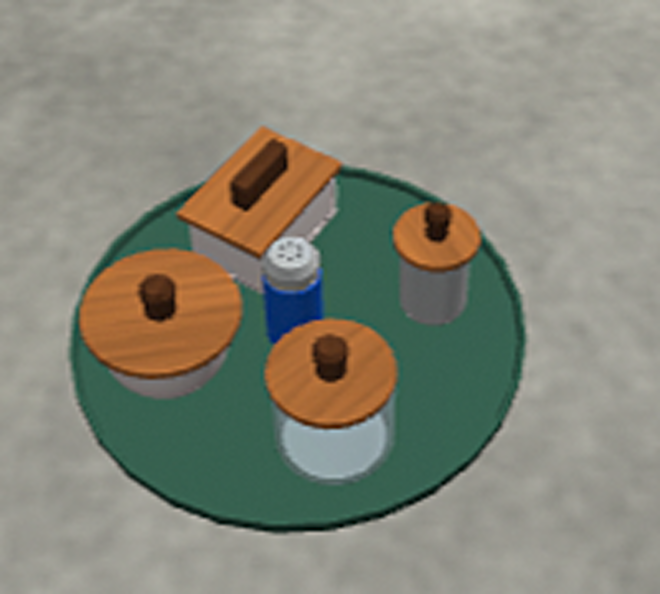

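View pics/s5f.png

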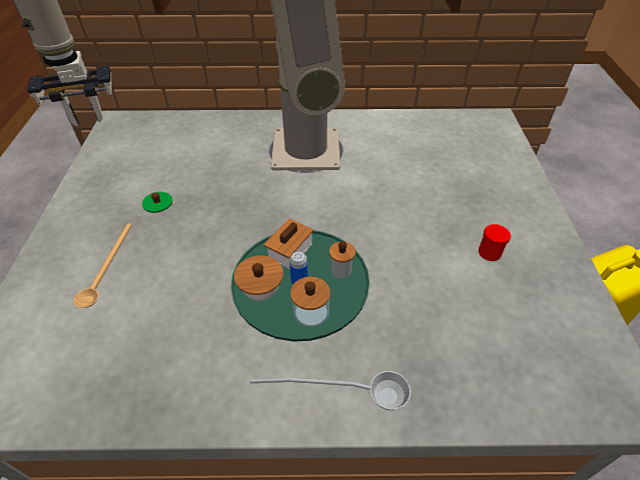

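View pics/t5.png

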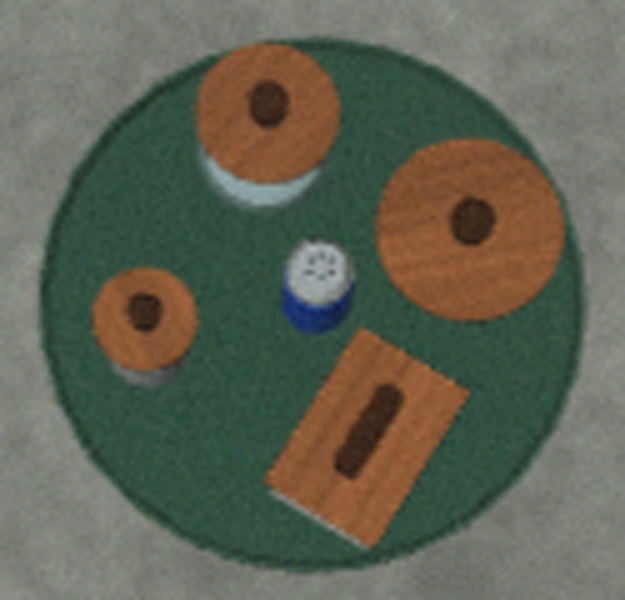

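All four lids lie flat, and the shaker and red tub are unmoved at (298,268) and (494,243). Handing in.

```bash
python3 -c "
from rig import robot,sensors
robot.close_job();print(sensors.sense()['t'])"
```

```text
the job is handed in; nothing more can be done
the job is handed in; nothing more can be done
```

All four lids are on their vessels and the job is handed in, at about 46 s of the 104 s allowed. I gripped each lid by its knob or bar, checked it just above its vessel, and lowered it until I felt contact (5–9 N) before letting go.

**Last checks that passed:**
- **Fit:** each lid's height at contact was 0–0.9 mm above its nominal seat; the bowl lid was the 0.9 mm one. In the final pictures all four lie flat, within about 2–3 mm of their vessel's centre, inside the 8 mm clearance.
- **Left alone:** the vessels are upright, and the shaker and red spice tub are where they were. The green look-alike lid was not touched.

**Disagreements:** the two cameras differed by about 4–5 mm in y throughout, so I averaged them and compared lid with vessel in the same view. My automatic fit of the bowl rim in the scene view was poor (5 mm residual), so I took that rim by hand and shifted the bowl lid 1.5 mm in y.

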